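# Pack the sealed tins into the pantry crate

### The job

Pack the four closed tins (tall round, small round, oblong, square) into the dark grey crate, each standing upright on the crate floor inside the white holder of its own shape and size. Leave the two opened, empty tins standing where they are.

Things in the scene. Friction and masses are not known exactly. Their poses are not given: they have to be found in the camera images.
- tall_tin: Sealed tall round food tin, steel with a plain paper label, closed lid with a ring pull: diameter 64, height 84, about 280 g. Origin: centre of its underside; z up.
- small_tin: Sealed small round tin, same look: diameter 48, height 50, about 120 g. Origin: centre of its underside; z up.
- oblong_tin: Sealed oblong tin, closed flat lid with a ring pull: 90 long (its x) by 52 wide (its y) by 38 high, about 220 g. Origin: centre of its underside; z up.
- square_tin: Closed square tin: 50 by 50 (its x and y), body 66 high, with a low round cap (diameter 32, 6 high) on top, about 100 g. Origin: centre of its underside; z up.
- open_tall_tin: Look-alike, to be left: the same tall tin opened and empty, without lid, hollow seen from above: diameter 64, height 84, light (about 60 g). Origin: centre of its underside; z up.
- open_oblong_tin: Look-alike, to be left: the same oblong tin opened and empty, hollow seen from above, its lid rolled up at one end (roll reaches 46 high): 90 (x) by 52 (y) by 38 high, about 50 g. Origin: centre of its underside; z up.
- large_round_holder: Large white ring in the crate, place of the tall tin: inner diameter 82, outer 90, 10 high. Fixed on the floor of the dark grey crate, in any of its four places. Origin: its centre, at the level of the crate floor (6 mm above the worktop), where the tin's underside goes; z up. Crate: fixed, 262 by 262 outside, walls 30 high, 6 thick; holders two by two, centres 115 apart, 67 from the inner walls.
- small_round_holder: Small white ring in the crate, place of the small tin: inner diameter 66, outer 74, 10 high. Fixed on the floor of the dark grey crate, in any of its four places. Origin: its centre, at the level of the crate floor (6 mm above the worktop), where the tin's underside goes; z up. 
- oblong_holder: Oblong white frame in the crate, place of the oblong tin: inside 108 (its x) by 70 (its y), outside 116 by 78, 10 high. Fixed on the floor of the dark grey crate, in any of its four places. Origin: its centre, at the level of the crate floor (6 mm above the worktop), where the tin's underside goes; z up. 
- square_holder: Square white frame in the crate, place of the square tin: inside 68 by 68 (along its x and y), outside 76 by 76, 10 high. Fixed on the floor of the dark grey crate, in any of its four places. Origin: its centre, at the level of the crate floor (6 mm above the worktop), where the tin's underside goes; z up. 
Mind the look-alikes: they are no part of the job. Leave any green look-alike of the small_tin alone. Leave any purple look-alike of the open_oblong_tin alone.

How it is judged (in metres and radians):
At the end, for the whole second after the job is handed in: Each closed tin stands upright (0.1 rad) on the crate floor (within 4 mm) in its own holder, centred within 12 mm (round tins) or 15 mm (oblong, square), released and at rest. Both opened tins stand upright (0.2 rad) within 30 mm of where they started (horizontal distance between tall_tin and large_round_holder below 0.012 m and z of tall_tin in the frame of large_round_holder below 0.004 m and angle between each of tall_tin, small_tin, oblong_tin, square_tin's own z axis and vertical below 0.1 rad and linear speed of each of tall_tin, small_tin, oblong_tin, square_tin below 0.02 m/s and contact force between each of tall_tin, small_tin, oblong_tin, square_tin and the fingers below 0.05 N and horizontal distance between small_tin and small_round_holder below 0.012 m and z of small_tin in the frame of small_round_holder below 0.004 m and horizontal distance between oblong_tin and oblong_holder below 0.015 m and z of oblong_tin in the frame of oblong_holder below 0.004 m and horizontal distance between square_tin and square_holder below 0.015 m and z of square_tin in the frame of square_holder below 0.004 m and distance of each of open_tall_tin, open_oblong_tin from where it was at the start of the episode below 0.03 m and angle between each of open_tall_tin, open_oblong_tin's own z axis and vertical below 0.2 rad); the robot touches nothing.
It fails at once if open tall tin is moved by more than 30 mm or tipped (leave the opened tins alone) (distance of open_tall_tin from where it was at the start of the episode above 0.03 m or angle between open_tall_tin's own z axis and vertical above 0.2 rad).
It fails at once if open oblong tin is moved by more than 30 mm or tipped (leave the opened tins alone) (distance of open_oblong_tin from where it was at the start of the episode above 0.03 m or angle between open_oblong_tin's own z axis and vertical above 0.2 rad).
It also fails if it takes over 112 s, if anything falls off the work surface, if the arm or the gripper's body presses on something with over 40 N, if the wrist force passes 120 N, or if a joint passes its speed limit or range.

### The arm

A 6-joint arm with a two-finger parallel gripper is mounted at the origin on the work surface. World frame = base frame: x ahead of the robot, y to its left, z up, the work surface at z = 0. Lengths are in mm, angles in rad, forces in N, time in s.
With the tool pointing down it reaches from about 400 to 925 mm from the base axis. Payload 12.5 kg.
Tool frame: the origin (TCP) lies midway between the tips of the shut fingers; the grasp point (between the pads) lies 19 mm behind it; z points along the fingers, y is the line along which they close (so a half turn about z gives the same grasp; the last joint's range is limited). The gripper opens to 95 mm and grips with 3 to 60 N. Pads are 20 mm wide; open, the fingers measure 119 mm over their backs; the gripper's body (75 mm by 180 mm) begins 59 mm behind the grasp point.
Start: joints at [1.045, 0.491, 1.559, -0, 1.092, -0.106], TCP at [254.722, 570.757, 214.661] pointing down, gripper open.
Joint ranges: [-3.1, 3.1], [-0.84, 2.19], [0.05, 2.79], [-1.13, 4.28], [0.06, 2.93], [-2.69, 2.69]. Speed limits (rad/s): [2.22, 2.22, 2.79, 3.14, 3.14, 3.14].

### API

Orientations are given as [roll, pitch, yaw] about the fixed x, y, z axes, in that order (R = Rz(yaw) Ry(pitch) Rx(roll)).
In Python, from cell import * gives the robot as it stands. The module is installed in compiled form; this text tells all that it offers.
- The arm moves only by the tool arm_command, never from a script. Its arguments are lists of equal length, an entry for each row: "delta_pos": the shift along the world's x, y, z in units of 250 mm (1.0 is 250 mm), a list of three; "delta_rot": the turn, a rotation vector about the world's x, y, z in units of 90 degrees (1.0 is 90 degrees), a list of three; "claw": the closure, from 0 (fully open) to 1 (shut). In form: {"delta_pos": [[tx, ty, tz], ...], "delta_rot": [[wx, wy, wz], ...], "claw": [claw, ...]}. A call has exactly 5 rows; each row is the pose to reach, as a shift and turn from the pose commanded when the call began; what a row does not reach only later rows make up. A row lasts 1/12 s, in which the tool goes at most 41.7 mm and 7.16 degrees, less where a joint would pass 70% of its speed; a pose out of reach is approached as far as the arm can. A call with a number of a shift or a turn outside -1 to 1 is refused whole. A call with a gripper value outside its range is refused whole. The fingers move at their own pace and stop on an object; the grip force is fixed at half the most. Time passes only in rows, so rows that repeat a pose let the fingers close, or fill a call up. It gives the time, the measured TCP pose, the force, the opening and the grip force at its end, in the units of the state.
- state(): the state, without advancing time (a new reading comes with each control period).
- read_camera(name): name is "scene" or "top" or "wrist"; returns the picture (480x640x3 uint8, red, green, blue); there is no depth.
- calibration(name): a dict with "camera_matrix" (3x3 intrinsics, pixels), "T" (4x4, takes a point from camera to world coordinates). Camera axes: x right, y down, z forward; pixel columns grow to the right and rows downward; lengths in mm; the calibration is good to about 2 mm. A picture is of the moment at which its call begins: read the wrist's pose just before it. calibration takes no time and is no camera call; for the wrist camera it gives the pose at the moment of the call.
- job_done(): hands the job in; it is judged then, once.
The state is a dict: "t": time; "joints": joint angles; "qvel": joint speeds; "tau": joint torques, N m; "eef_pos": TCP position; "tcp_rot": TCP orientation; "ft_force": force on the tool from outside, world axes, zero at the start; "moment": the same for the moment, N m; "opening": opening from 0.0 (shut) to 1.0 (fully open); "grip_force": force on a finger pad.
Only numpy, scipy, OpenCV 4.12 (cv2) and the standard library are available. Lean on these libraries where they do the work, as an engineer would, in place of code of your own. Each camera call takes 0.05 s, during which the arm holds its last target. There are 200 camera calls.

## Working session

There is one attempt and no reset: what is moved stays moved. The work goes in short steps, Python scripts to look and compute and a tool call to move; the robot and the scene stay as the last step left them, time stands still between calls to the robot, and variables do not carry over. Pictures are saved under pics/ and viewed, at most 14 in all, crops included, and the job is handed in when it is done.

Besides the shell and the picture viewer there is one more tool, called after "Call:" as a command line: name --argument value ..., lists and objects as JSON in quotes. arm_command: Moves the arm, as the interface text tells. Shifts and turns lie within -1 to 1; 1 stands for 250 mm of shift or 90 degrees of turn. Its arguments: {"type":"object","properties":{"delta_pos":{"type":"array"},"delta_rot":{"type":"array"},"claw":{"type":"array"}},"required":["delta_pos","delta_rot","claw"]}

```bash
mkdir -p pics; python3 - <<'E'
from cell import *
import cv2
s=state();print(s)
for n in("top","scene"):
    cv2.imwrite(f"pics/{n}0.png",read_camera(n)[:,:,::-1]);c=calibration(n);print(n,c["camera_matrix"],c["T"])
E
```

```text
{'t': 0.0, 'joints': array([ 1.04541791e+00,  4.91573248e-01,  1.55948331e+00,  1.23954440e-05,
        1.09170058e+00, -1.05607919e-01]), 'qvel': array([-3.62902980e-04, -6.08280157e-05, -5.82114517e-04, -9.08999654e-04,
        5.97657039e-04, -6.88977554e-04]), 'tau': array([ 1.06277184e-03, -6.12654448e+01, -2.58177334e+01,  6.91368990e-02,
        4.83355788e-02, -1.57911386e-04]), 'eef_pos': array([254.56894931, 570.52091219, 214.04158671]), 'tcp_rot': array([-3.14043581e+00, -1.33682755e-04,  2.72181636e+00]), 'ft_force': array([ 0.06286323,  0.03925612, -0.25505341]), 'moment': array([ 0.01358691,  0.00693798, -0.03963424]), 'grip_force': 0.0, 'opening': 1.0001762295275936}
top [[458.62401657   0.         318.83983283]
 [  0.         458.62401657 237.09767518]
 [  0.           0.           1.        ]] [[-1.41593866e-02 -9.96822064e-01  7.83918648e-02  3.97293158e+02]
 [-9.99807124e-01  1.51816053e-02  1.24592461e-02 -6.28130007e+01]
 [-1.36097658e-02 -7.82003296e-02 -9.96844764e-01  1.19690554e+03]
 [ 0.00000000e+00  0.00000000e+00  0.00000000e+00  1.00000000e+00]]
scene [[621.82092919   0.         317.66258117]
 [  0.         621.82092919 241.26938724]
 [  0.           0.           1.        ]] [[ 9.68047817e-02  7.72002243e-01 -6.28204879e-01  1.19590846e+03]
 [ 9.95173594e-01 -6.48835175e-02  7.36182462e-02 -1.26747764e+02]
 [ 1.60733090e-02 -6.32299506e-01 -7.74557282e-01  9.63593733e+02]
 [ 0.00000000e+00  0.00000000e+00  0.00000000e+00  1.00000000e+00]]
```

View pics/top0.png

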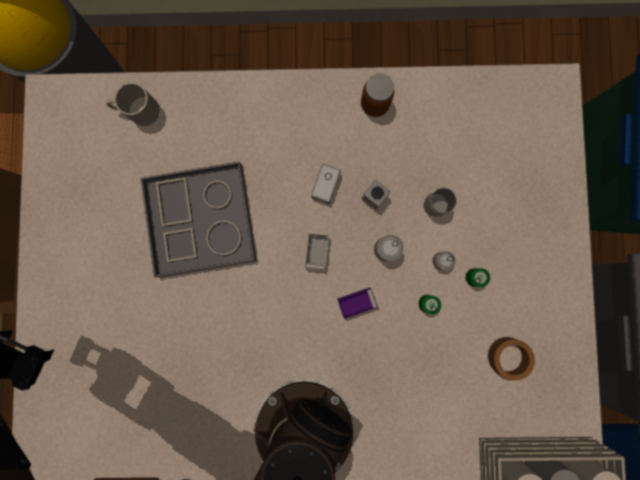

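View pics/scene0.png

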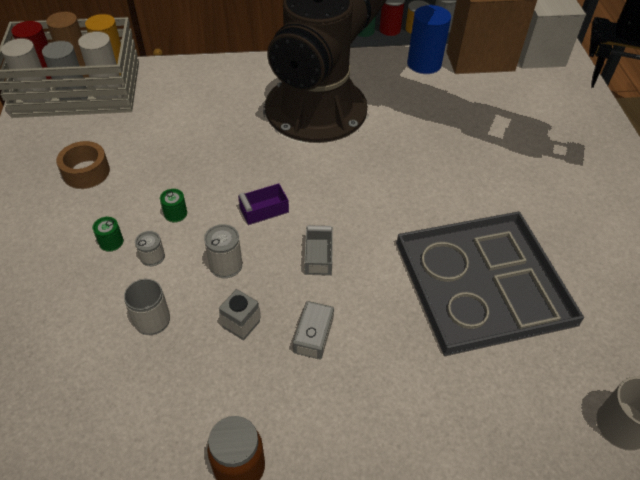

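Candidates in the top view:
- Oblong: (327,184) closed with ring pull, so I choose it. (318,253) is open and (358,303) is purple, so both stay.
- Tall: (390,250) closed with lid, so I choose it. (441,203) is hollow and stays.
- Small: (445,261) grey, so I choose it. (479,277) and (430,305) are green and stay.
- Square: (377,193) is the only one. The jar at (378,95) and the mug are clutter.

The crate's holders are: oblong at top left, small ring at top right, square at bottom left, large ring at bottom right. Next is a close crop with masks to check this.

```bash
cat > h.py <<'E'
import numpy as np, cv2
from cell import *
def ray(c,uv,z):
    "pixels (N,2) -> world xy on plane z"
    uv=np.atleast_2d(uv).astype(float); K,T=c["camera_matrix"],c["T"]
    d=np.c_[uv,np.ones(len(uv))]@np.linalg.inv(K).T@T[:3,:3].T
    return (T[:3,3]+d*((z-T[2,3])/d[:,2])[:,None])[:,:2]
def proj(c,p):
    p=np.atleast_2d(p).astype(float); q=(p-c["T"][:3,3])@c["T"][:3,:3]@c["camera_matrix"].T
    return q[:,:2]/q[:,2:]
E
python3 - <<'E'
from h import *
im=cv2.imread("pics/top0.png");c=calibration("top")
hsv=cv2.cvtColor(im,cv2.COLOR_BGR2HSV)
for p in[(327,184),(377,203),(390,255),(445,262),(350,350),(300,200),(193,175),(185,200),(318,255)]: print(p,im[p[1],p[0]],hsv[p[1],p[0]])
a=cv2.resize(im[150:330,290:500],None,fx=3.8,fy=3.8,interpolation=cv2.INTER_CUBIC)
cv2.imwrite("pics/crop1.png",cv2.convertScaleAbs(a[:600],alpha=1.3))
# crate: bright pixels within
roi=np.zeros(im.shape[:2],np.uint8);cv2.fillPoly(roi,[np.array([(148,184),(238,170),(250,260),(160,270)])],255)
m=(((im.max(2)>115)*255).astype(np.uint8))&roi
cs,h=cv2.findContours(m,cv2.RETR_EXTERNAL,cv2.CHAIN_APPROX_NONE)
for k in cs:
    if cv2.contourArea(k)<300: continue
    w=ray(c,k[:,0],16).astype(np.float32); print("holder",cv2.minAreaRect(w),cv2.minAreaRect(k))
print(ray(c,[(327,184)],38),ray(c,[(377,193)],72),ray(c,[(390,243)],84),ray(c,[(445,258)],50),ray(c,[(318,253)],38),ray(c,[(441,200)],84))
E
```

```text
(327, 184) [130 140 151] [ 14  35 151]
(377, 203) [ 93 101 109] [ 15  37 109]
(390, 255) [102 111 121] [ 14  40 121]
(445, 262) [122 131 137] [ 18  28 137]
(350, 350) [109 124 143] [ 13  61 143]
(300, 200) [111 126 145] [ 13  60 145]
(193, 175) [43 45 48] [12 27 48]
(185, 200) [78 82 89] [11 32 89]
(318, 255) [100 109 118] [ 15  39 118]
[[624.31377563 -71.12646694]] [[ 593.02654395 -194.24248886]] [[ 467.81632092 -221.38075903]] [[ 430.49069917 -361.92236363]] [[448.13962458 -45.63402491]] [[ 571.0920755  -348.36475927]]
```

View pics/crop1.png

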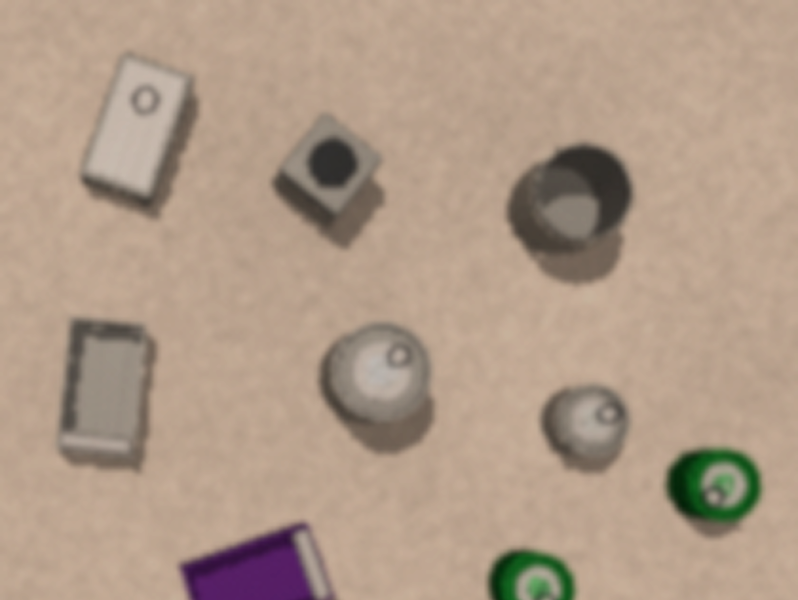

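The crop confirms my choices. The closed oblong tin is at crop (137,125) with its ring pull, and the square tin is at (330,163) with its cap. The tall and small closed tins are at (380,373) and (592,420), with lids. The hollow ones at (575,200) and (105,390) stay.

```bash
python3 - <<'E'
from h import *
im=cv2.imread("pics/top0.png");c=calibration("top")
f=lambda pts:np.array(pts)/3.8+[290,150]
def rect(n,pts,z):
    w=ray(c,f(pts),z); print(n,w.mean(0).round(1),"edges",[round(float(np.linalg.norm(w[i]-w[i-1]))) for i in range(4)],"edge01 deg",np.degrees(np.arctan2(*(w[1]-w[0])[::-1])).round(1),"12",np.degrees(np.arctan2(*(w[2]-w[1])[::-1])).round(1))
rect("oblong",[(127,52),(192,75),(148,200),(82,177)],38)
rect("square",[(325,113),(382,158),(337,213),(276,167)],66)
print("tall",ray(c,f([(380,373)]),84),"small",ray(c,f([(592,420)]),50),"cap",ray(c,f([(333,162)]),72))
print("open ob",ray(c,f([(105,390)]),38),"open tall",ray(c,f([(580,195)]),84),"purple",ray(c,f([(260,590)]),38),"greens",ray(c,f([(723,483),(538,588)]),50))
g=im[:,:,1].astype(float); roi=np.zeros(g.shape,np.uint8);cv2.fillPoly(roi,[np.array([(152,186),(236,172),(248,258),(160,268)])],255)
m=((g>cv2.GaussianBlur(g,(0,0),6)+7)*255).astype(np.uint8)&roi
n,l,st,ce=cv2.connectedComponentsWithStats(m,connectivity=8)
for i in range(1,n):
    if st[i,4]<30: continue
    q=np.argwhere(l==i)[:,::-1]; w=ray(c,q,16).astype(np.float32)
    print("holder",ce[i].round(),st[i,4],cv2.minAreaRect(w),"mean",w.mean(0))
cr=((im.max(2)<70)*255).astype(np.uint8);cr[:,300:]=0;cr[:155]=0;cr[285:]=0;cr[:,:130]=0
k=max(cv2.findContours(cr,cv2.RETR_EXTERNAL,cv2.CHAIN_APPROX_NONE)[0],key=cv2.contourArea)
print("crate",cv2.minAreaRect(ray(c,k[:,0],30).astype(np.float32)))
w=calibration("wrist");print(w)
E
```

```text
oblong [626.7 -68.9] edges [90, 47, 90, 47] edge01 deg -110.8 12 159.9
square [ 594.5 -194.6] edges [48, 48, 47, 50] edge01 deg -129.8 12 139.8
tall [[ 455.28838309 -221.05156304]] small [[ 424.17912761 -363.6565071 ]] cap [[ 593.92207521 -195.82506003]]
open ob [[449.08508086 -44.71560295]] open tall [[ 567.78738565 -352.21836495]] purple [[ 315.81017809 -144.96598565]] greens [[ 381.88451008 -447.35460018]
 [ 315.5561458  -324.76283464]]
holder [216. 193.] 172 ((609.1355590820312, 218.13519287109375), (73.26133728027344, 73.6302261352539), 44.52305221557617) mean [609.6135 218.3099]
holder [171. 206.] 290 ((584.7647094726562, 336.2050476074219), (107.74581909179688, 90.33354187011719), 7.995953559875488) mean [577.81915 335.3172 ]
holder [222. 237.] 212 ((494.34808349609375, 201.55003356933594), (85.77564239501953, 88.63118743896484), 89.97058868408203) mean [494.51193 201.67606]
holder [178. 245.] 282 ((476.43115234375, 314.9855651855469), (80.00944519042969, 78.8099136352539), 8.29692268371582) mean [476.4625  316.15936]
crate ((539.618408203125, 260.3001708984375), (260.167236328125, 263.1285705566406), 8.612794876098633)
{'camera_matrix': array([[409.83177809,   0.        , 322.83236745],
       [  0.        , 409.83177809, 243.45165056],
       [  0.        ,   0.        ,   1.        ]]), 'T': array([[ 4.07543332e-01,  8.75971210e-01,  2.58036571e-01,
         1.82789353e+02],
       [ 9.13185600e-01, -3.90717586e-01, -1.15895765e-01,
         6.03264256e+02],
       [-7.01926862e-04,  2.82867827e-01, -9.59158642e-01,
         3.84642874e+02],
       [ 0.00000000e+00,  0.00000000e+00,  0.00000000e+00,
         1.00000000e+00]])}
```

Call:
arm_command --delta_pos '[[0.108, -0.112, 0.024], [0.216, -0.224, 0.048], [0.324, -0.336, 0.072], [0.432, -0.448, 0.096], [0.54, -0.56, 0.12]]' --delta_rot '[[0, 0, 0], [0, 0, 0], [0, 0, 0], [0, 0, 0], [0, 0, 0]]' --claw '[0, 0, 0, 0, 0]'

```text
t: 0.52
eef_pos: [390.5, 429.3, 244.7]
tcp_rot: [-3.141, -0.0, 2.722]
ft_force: [0.6, 0.1, 0.0]
opening: 1.001
grip_force: 0.0
```

Call:
arm_command --delta_pos '[[0.12, -0.12, 0.01], [0.24, -0.24, 0.02], [0.36, -0.36, 0.03], [0.54, -0.56, 0.04], [0.54, -0.56, 0.04]]' --delta_rot '[[0, 0, 0], [0, 0, 0], [0, 0, 0], [0, 0, 0], [0, 0, 0]]' --claw '[0, 0, 0, 0, 0]'

```text
t: 0.93
eef_pos: [526.7, 288.0, 254.5]
tcp_rot: [-3.141, 0.0, 2.72]
ft_force: [0.5, -0.3, -0.6]
opening: 0.999
grip_force: 0.0
```

```bash
python3 - <<'E'
from h import *
import pickle
s=state();c=calibration("wrist");im=read_camera("wrist")[:,:,::-1].copy();cv2.imwrite("pics/w1.png",im);pickle.dump(c,open("w1.pkl","wb"))
print(s["t"],s["eef_pos"],s["tcp_rot"],np.abs(s["qvel"]).max())
E
```

```text
0.9333 [526.6518119  288.02127984 254.53739112] [-3.14128689e+00  1.65970330e-04  2.72039510e+00] 0.5108898191598344
```

View pics/w1.png

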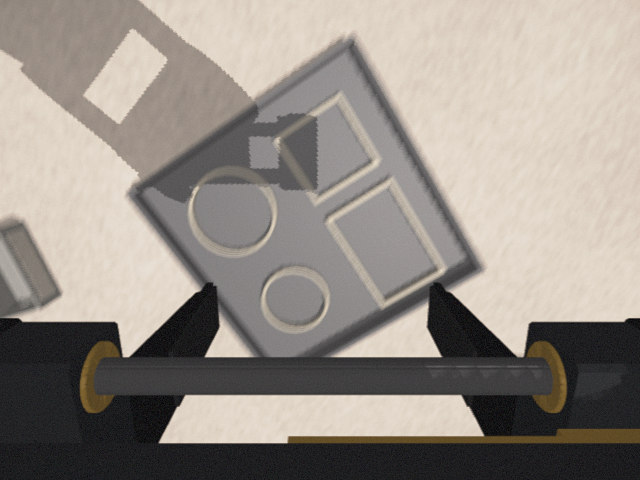

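The wrist view shows the crate with the large ring at (232,210), the small ring at (295,299), the square frame at (328,147) and the oblong frame at (385,242). I'll take it again at rest and measure.

```bash
cat > crate.py <<'E'
from h import *
def measure(c,im):
    # light rims on grey floor: colour ratio + local brightness
    g=im.astype(float).mean(2); hs=cv2.cvtColor(im,cv2.COLOR_BGR2HSV)
    m=((g>cv2.GaussianBlur(g,(0,0),12)+4)&(hs[:,:,1]>18)).astype(np.uint8)*255
    return m
E
python3 - <<'E'
from crate import *
for _ in range(3): c=calibration("wrist");im=read_camera("wrist")[:,:,::-1].copy()
cv2.imwrite("pics/w2.png",im);s=state();print(s["t"],s["eef_pos"],np.abs(s["qvel"]).max())
import pickle;pickle.dump(c,open("w2.pkl","wb"))
m=measure(c,im);cv2.imwrite("pics/w2m.png",np.hstack([cv2.resize(im,(400,300)),cv2.cvtColor(cv2.resize(m,(400,300)),cv2.COLOR_GRAY2BGR)]))
for n,p in dict(large=(494,202,16),small=(609,218,16),square=(476.4,315,16),oblong=(590,333,16)).items(): print(n,proj(c,p))
for p in[(328,147),(330,120),(232,170),(190,210),(230,215)]: print(p,im[p[1],p[0]])
E
```

```text
1.1333 [524.86596538 290.16531199 254.22067594] 0.03641820689141113
large [[231.36032062 210.63498314]]
small [[294.11621248 299.7177572 ]]
square [[325.81732789 147.6094726 ]]
oblong [[386.31149347 242.54799022]]
(328, 147) [150 149 152]
(330, 120) [151 149 155]
(232, 170) [110 118 124]
(190, 210) [184 203 215]
(230, 215) [139 138 140]
```

View pics/w2m.png

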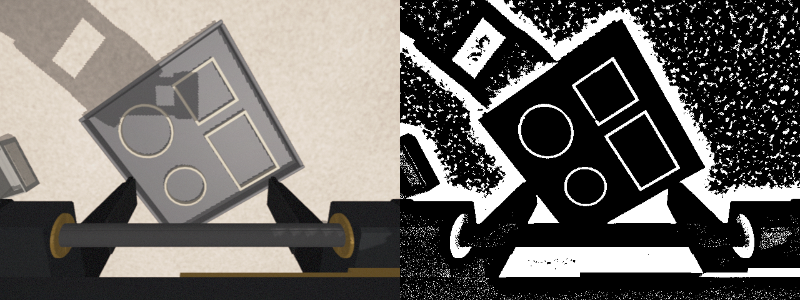

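The mask picks out the four rims cleanly (right half: rings at (545,131) and (586,186), frames at (606,90) and (642,150)). I measure them as connected components.

```bash
python3 - <<'E'
from crate import *
import pickle
c=pickle.load(open("w2.pkl","rb"));m=measure(c,cv2.imread("pics/w2.png"))
cs,_=cv2.findContours(m,cv2.RETR_CCOMP,cv2.CHAIN_APPROX_NONE)
for n,p in dict(large=(232,211),small=(294,300),square=(327,148),oblong=(386,243)).items():
    k=[k for k in cs if 1500<cv2.contourArea(k)<25000 and cv2.pointPolygonTest(k,p,False)>0]
    for q in k:
        w=ray(c,q[:,0],16).astype(np.float32)
        print(n,cv2.minAreaRect(w) if n in("square","oblong") else cv2.minEnclosingCircle(w))
E
```

```text
large ((494.7343444824219, 203.52859497070312), 45.30841064453125)
large ((494.91107177734375, 203.59039306640625), 41.981483459472656)
small ((609.0498657226562, 220.4581756591797), 37.22414779663086)
small ((608.7277221679688, 220.49154663085938), 33.89562225341797)
oblong ((591.8523559570312, 334.41717529296875), (117.20808410644531, 79.55818939208984), 8.420442581176758)
oblong ((591.5254516601562, 334.29510498046875), (108.91447448730469, 71.49348449707031), 8.737743377685547)
```

Call:
arm_command --delta_pos '[[0.02, -0.16, 0], [0.04, -0.32, 0], [0.06, -0.48, 0], [0.08, -0.64, 0], [0.1, -0.8, 0]]' --delta_rot '[[0, 0, 0], [0, 0, 0], [0, 0, 0], [0, 0, 0], [0, 0, 0]]' --claw '[0, 0, 0, 0, 0]'

```text
t: 1.55
eef_pos: [549.0, 90.5, 254.7]
tcp_rot: [3.141, -0.0, 2.724]
ft_force: [1.7, -0.2, -0.4]
opening: 0.998
grip_force: 0.0
```

Call:
arm_command --delta_pos '[[0.04, -0.16, 0], [0.08, -0.32, 0], [0.1, -0.48, 0], [0.1, -0.6, 0], [0.1, -0.6, 0]]' --delta_rot '[[0, 0, 0], [0, 0, 0], [0, 0, 0], [0, 0, 0], [0, 0, 0]]' --claw '[0, 0, 0, 0, 0]'

```text
t: 1.97
eef_pos: [574.7, -62.5, 254.3]
tcp_rot: [-3.141, -0.0, 2.72]
ft_force: [-0.4, -0.2, 0.5]
opening: 0.999
grip_force: 0.0
```

```bash
python3 - <<'E'
from h import *
import pickle
for _ in range(4): c=calibration("wrist");im=read_camera("wrist")[:,:,::-1].copy()
cv2.imwrite("pics/w3.png",im);s=state();print(s["t"],s["eef_pos"],s["tcp_rot"],np.abs(s["qvel"]).max());pickle.dump(c,open("w3.pkl","wb"))
E
```

```text
2.1667 [574.53150162 -57.65966692 254.64984392] [ 3.14128348e+00 -3.32148535e-04  2.72325011e+00] 0.007723118123531736
```

View pics/w3.png

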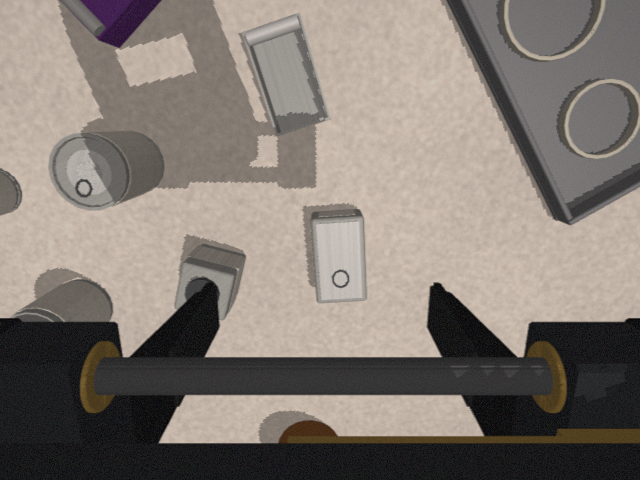

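The picture shows the closed oblong tin at (340,258) with lid corners (313,219), (363,214), (367,299) and (318,302). The tall tin's lid is at (90,171), the square tin is at (205,280), and the open oblong tin is at (285,75).

```bash
python3 - <<'E'
from h import *
import pickle
c=pickle.load(open("w3.pkl","rb"))
w=ray(c,[(313,219),(363,214),(367,299),(318,302)],38);print(w.mean(0),[np.linalg.norm(w[i]-w[i-1]).round() for i in range(4)],[np.degrees(np.arctan2(*(w[(i+1)%4]-w[i])[::-1])).round(1) for i in range(4)])
print(ray(c,[(90,171)],84),ray(c,[(285,75)],38))
w=ray(c,[(193,252),(238,263)],66);print(w)
E
```

```text
[629.40133294 -62.81788834] [np.float64(88.0), np.float64(48.0), np.float64(89.0), np.float64(50.0)] [np.float64(71.8), np.float64(-19.8), np.float64(-110.2), np.float64(159.0)]
[[ 459.4115006  -216.27643181]] [[452.42535311 -39.36636447]]
[[ 558.19216541 -180.74496978]
 [ 584.53469908 -147.90552379]]
```

Call:
arm_command --delta_pos '[[0.05, -0.005, -0.14], [0.1, -0.01, -0.28], [0.15, -0.015, -0.42], [0.216, -0.02, -0.54], [0.216, -0.02, -0.58]]' --delta_rot '[[0, 0, 0.039], [0, 0, 0.039], [0, 0, 0.039], [0, 0, 0.039], [0, 0, 0.039]]' --claw '[0, 0, 0, 0, 0]'

```text
t: 2.58
eef_pos: [629.0, -62.1, 105.3]
tcp_rot: [-3.141, -0.004, 2.785]
ft_force: [-1.4, -0.3, 0.0]
opening: 0.998
grip_force: 0.0
```

```bash
cat > look.py <<'E'
import sys,pickle
from h import *
for _ in range(3): c=calibration("wrist");im=read_camera("wrist")[:,:,::-1].copy()
n=sys.argv[1];cv2.imwrite(f"pics/{n}.png",im);s=state();pickle.dump(c,open(n+".pkl","wb"))
print(s["t"],s["eef_pos"].round(1),np.degrees(s["tcp_rot"][2]).round(1),np.abs(s["qvel"]).max().round(3))
E
python3 look.py w4
```

```text
2.7333 [628.2 -62.9 109.8] 159.6 0.043
```

View pics/w4.png

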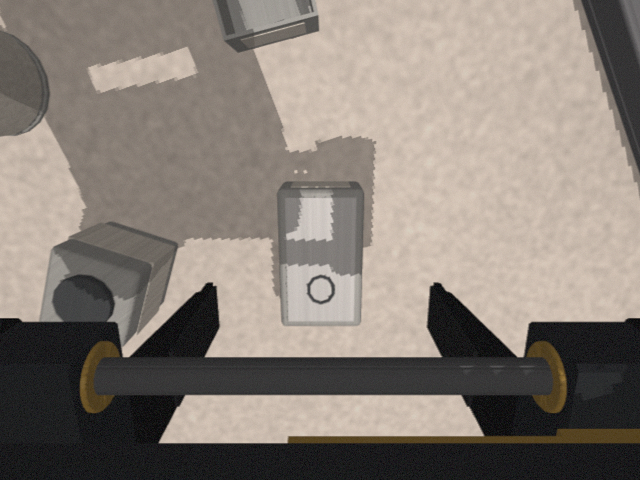

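The oblong lid spans (279–362, 190–325), centred between the fingers. The square cap is at (83,301).

```bash
python3 - <<'E'
from h import *
import pickle
c=pickle.load(open("w4.pkl","rb"))
w=ray(c,[(279,190),(362,190),(361,325),(282,325)],38);print(w.mean(0),[np.linalg.norm(w[i]-w[i-1]).round() for i in range(4)],[np.degrees(np.arctan2(*(w[(i+1)%4]-w[i])[::-1])).round(1) for i in range(4)])
print(ray(c,[(83,301)],72)); print(np.diff(ray(c,[(62,250),(152,267)],66),axis=0))
E
```

```text
[630.15709462 -64.19440313] [np.float64(88.0), np.float64(49.0), np.float64(88.0), np.float64(51.0)] [np.float64(69.6), np.float64(-19.3), np.float64(-110.4), np.float64(159.1)]
[[ 595.75083671 -190.33387139]]
[[25.82343495 41.33097695]]
```

Call:
arm_command --delta_pos '[[0.005, 0, -0.14], [0.005, 0, -0.28], [0.005, 0, -0.36], [0.005, 0, -0.387], [0.005, 0, -0.387]]' --delta_rot '[[0, 0, 0], [0, 0, 0], [0, 0, 0], [0, 0, 0], [0, 0, 0]]' --claw '[0, 0, 0, 0, 0]'

```text
t: 3.15
eef_pos: [629.8, -63.9, 13.6]
tcp_rot: [3.141, -0.0, 2.783]
ft_force: [0.5, -0.2, 0.9]
opening: 1.002
grip_force: 0.0
```

Call:
arm_command --delta_pos '[[0, 0, 0], [0, 0, 0], [0, 0, 0], [0, 0, 0], [0, 0, 0]]' --delta_rot '[[0, 0, 0], [0, 0, 0], [0, 0, 0], [0, 0, 0], [0, 0, 0]]' --claw '[1, 1, 1, 1, 1]'

```text
t: 3.57
eef_pos: [630.3, -64.3, 13.8]
tcp_rot: [3.141, 0.001, 2.783]
ft_force: [-0.5, 0.3, 0.3]
opening: 0.707
grip_force: 0.0
```

Call:
arm_command --delta_pos '[[0, 0, 0], [0, 0, 0], [0, 0, 0], [0, 0, 0], [0, 0, 0]]' --delta_rot '[[0, 0, 0], [0, 0, 0], [0, 0, 0], [0, 0, 0], [0, 0, 0]]' --claw '[1, 1, 1, 1, 1]'

```text
t: 3.98
eef_pos: [630.0, -64.3, 13.1]
tcp_rot: [3.142, 0.0, 2.783]
ft_force: [-0.9, 0.2, 3.9]
opening: 0.544
grip_force: 30.0
```

Call:
arm_command --delta_pos '[[0, 0, 0.08], [0, 0, 0.18], [0, 0, 0.28], [0, 0, 0.34], [0, 0, 0.36]]' --delta_rot '[[0, 0, 0], [0, 0, 0], [0, 0, 0], [0, 0, 0], [0, 0, 0]]' --claw '[1, 1, 1, 1, 1]'

```text
t: 4.4
eef_pos: [630.7, -64.4, 105.1]
tcp_rot: [3.141, 0.003, 2.783]
ft_force: [-0.2, -0.1, -2.3]
opening: 0.545
grip_force: 30.0
```

Call:
arm_command --delta_pos '[[-0.015, 0.155, 0], [-0.03, 0.31, 0], [-0.045, 0.47, 0], [-0.06, 0.63, 0], [-0.076, 0.79, 0]]' --delta_rot '[[0, 0, 0.032], [0, 0, 0.064], [0, 0, 0.096], [0, 0, 0.13], [0, 0, 0.162]]' --claw '[1, 1, 1, 1, 1]'

```text
t: 4.82
eef_pos: [610.1, 134.9, 101.7]
tcp_rot: [-3.141, -0.002, 3.04]
ft_force: [1.1, -0.7, -2.2]
opening: 0.547
grip_force: 30.0
```

Call:
arm_command --delta_pos '[[-0.015, 0.16, 0], [-0.03, 0.32, 0], [-0.045, 0.48, 0], [-0.06, 0.64, 0], [-0.076, 0.8, 0]]' --delta_rot '[[0, 0, 0.032], [0, 0, 0.064], [0, 0, 0.096], [0, 0, 0.13], [0, 0, 0.162]]' --claw '[1, 1, 1, 1, 1]'

```text
t: 5.23
eef_pos: [591.0, 335.0, 101.6]
tcp_rot: [-3.141, -0.002, -2.989]
ft_force: [1.8, -0.2, -3.1]
opening: 0.547
grip_force: 30.0
```

```bash
python3 look.py w5
```

```text
5.3833 [590.5 335.8 101.2] -171.1 0.061
```

View pics/w5.png

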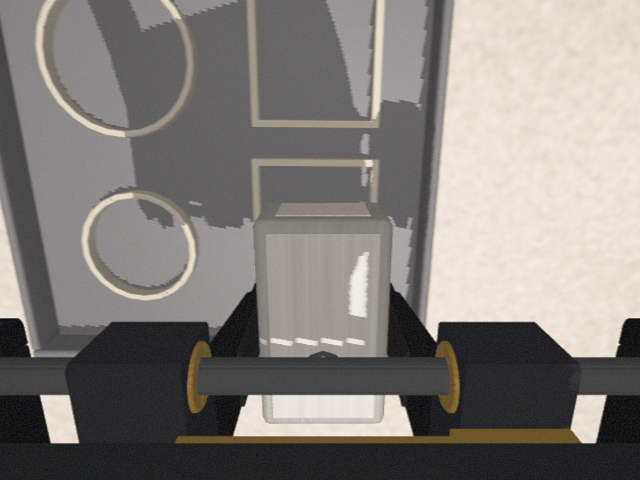

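```bash
python3 - <<'E'
from h import *
import pickle
c=pickle.load(open("w5.pkl","rb"));m=measure=None
print(ray(c,[(140,245)],16),"small ring");print(ray(c,[(115,57)],16),"large ring")
e=ray(c,[(253,162),(379,162)],16);u=np.array([np.cos(.148),np.sin(.148)]);print(e,e.mean(0)+58*u)
# held tin lid at z = 102-13+38
w=ray(c,[(258,222),(391,222),(384,423),(263,423)],126);print(w.mean(0))
s=state();print(s["eef_pos"])
E
```

```text
[[606.46826498 220.38527118]] small ring
[[495.27559957 202.56400941]] large ring
[[541.94374125 287.28291767]
 [529.81046827 363.81378149]] [593.2430474  334.10104656]
[590.12519997 338.82354196]
[590.54788025 335.82593814 101.20993722]
```

The held tin is straight and sits over its frame, whose near rim is at row 162, columns 253–379. Lowering it now.

Call:
arm_command --delta_pos '[[0.006, -0.006, -0.12], [0.006, -0.006, -0.22], [0.006, -0.006, -0.29], [0.006, -0.006, -0.32], [0.006, -0.006, -0.328]]' --delta_rot '[[0, 0, 0], [0, 0, 0], [0, 0, 0], [0, 0, 0], [0, 0, 0]]' --claw '[1, 1, 1, 1, 1]'

```text
t: 5.8
eef_pos: [593.1, 330.4, 19.2]
tcp_rot: [-3.141, -0.003, -2.993]
ft_force: [-0.1, -1.3, -1.8]
opening: 0.542
grip_force: 30.0
```

Call:
arm_command --delta_pos '[[0, 0, 0], [0, 0, 0], [0, 0, 0], [0, 0, 0], [0, 0, 0]]' --delta_rot '[[0, 0, 0], [0, 0, 0], [0, 0, 0], [0, 0, 0], [0, 0, 0]]' --claw '[1, 1, 1, 1, 1]'

```text
t: 6.22
eef_pos: [593.7, 331.9, 21.6]
tcp_rot: [3.141, 0.001, -2.991]
ft_force: [1.3, -0.1, -1.2]
opening: 0.542
grip_force: 30.0
```

Call:
arm_command --delta_pos '[[0, 0.006, -0.008], [0, 0.006, -0.008], [0, 0.006, -0.008], [0, 0.006, -0.008], [0, 0.006, -0.008]]' --delta_rot '[[0, 0, 0], [0, 0, 0], [0, 0, 0], [0, 0, 0], [0, 0, 0]]' --claw '[1, 1, 1, 0.2, 0.2]'

```text
t: 6.63
eef_pos: [593.5, 333.3, 19.1]
tcp_rot: [3.141, 0.0, -2.991]
ft_force: [0.1, 0.2, -0.1]
opening: 0.631
grip_force: 0.0
```

Call:
arm_command --delta_pos '[[0, 0, 0], [0, 0, 0], [0, 0, 0], [0, 0, 0], [0, 0, 0]]' --delta_rot '[[0, 0, 0], [0, 0, 0], [0, 0, 0], [0, 0, 0], [0, 0, 0]]' --claw '[0.2, 0.2, 0.2, 0.2, 0.2]'

```text
t: 7.05
eef_pos: [593.5, 333.2, 18.9]
tcp_rot: [3.142, 0.0, -2.991]
ft_force: [-0.2, -0.2, -1.2]
opening: 0.798
grip_force: 0.0
```

Call:
arm_command --delta_pos '[[0, 0, 0.1], [0, 0, 0.25], [0, 0, 0.41], [0, 0, 0.57], [0, 0, 0.72]]' --delta_rot '[[0, 0, 0], [0, 0, 0], [0, 0, 0], [0, 0, 0], [0, 0, 0]]' --claw '[0.2, 0.2, 0.2, 0, 0]'

```text
t: 7.47
eef_pos: [593.3, 333.2, 201.3]
tcp_rot: [3.141, 0.001, -2.991]
ft_force: [0.9, 0.4, -1.2]
opening: 0.888
grip_force: 0.0
```

Call:
arm_command --delta_pos '[[0, -0.14, 0], [0, -0.28, 0], [0, -0.42, 0], [0, -0.56, 0], [0, -0.7, 0]]' --delta_rot '[[0, 0, -0.036], [0, 0, -0.072], [0, 0, -0.108], [0, 0, -0.144], [0, 0, -0.18]]' --claw '[0, 0, 0, 0, 0]'

```text
t: 7.88
eef_pos: [593.1, 156.8, 199.1]
tcp_rot: [3.141, 0.0, 3.007]
ft_force: [-0.5, 0.2, 0.1]
opening: 1.0
grip_force: 0.0
```

Call:
arm_command --delta_pos '[[0, -0.14, 0], [0, -0.28, 0], [0, -0.42, 0], [0, -0.56, 0], [0, -0.7, 0]]' --delta_rot '[[0, 0, -0.036], [0, 0, -0.072], [0, 0, -0.108], [0, 0, -0.144], [0, 0, -0.18]]' --claw '[0, 0, 0, 0, 0]'

```text
t: 8.3
eef_pos: [593.2, -18.4, 199.1]
tcp_rot: [3.141, 0.0, 2.724]
ft_force: [1.0, 0.2, 0.1]
opening: 1.002
grip_force: 0.0
```

Call:
arm_command --delta_pos '[[0, -0.14, 0], [0.008, -0.28, -0.02], [0.008, -0.42, -0.05], [0.008, -0.56, -0.08], [0.008, -0.694, -0.1]]' --delta_rot '[[0, 0, -0.036], [0, 0, -0.072], [0, 0, -0.108], [0, 0, -0.144], [0, 0, -0.18]]' --claw '[0, 0, 0, 0, 0]'

```text
t: 8.72
eef_pos: [595.0, -192.1, 173.4]
tcp_rot: [-3.142, -0.0, 2.441]
ft_force: [1.0, 0.9, -0.9]
opening: 1.003
grip_force: 0.0
```

```bash
python3 look.py w6
```

```text
8.8667 [ 595.  -192.4  173.2] 139.8 0.05
```

View pics/w6.png

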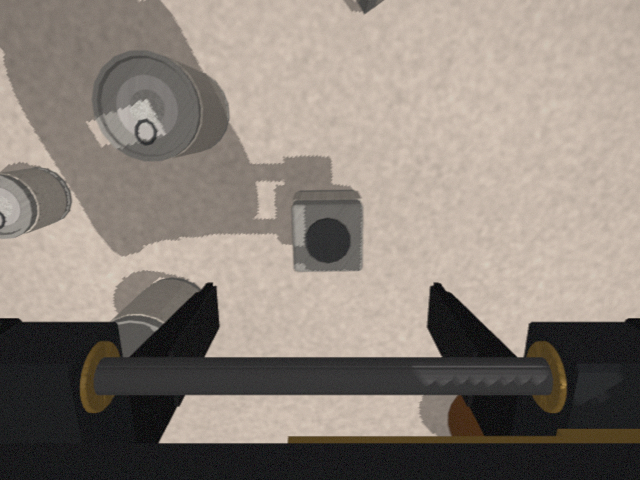

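The square tin is aligned with the fingers: its cap is at (328,240) and its body top spans (293–362, 201–271). The tall lid is at (147,106).

```bash
python3 - <<'E'
from h import *
import pickle
c=pickle.load(open("w6.pkl","rb"))
print(ray(c,[(328,240)],72),ray(c,[(293,201),(362,201),(362,271),(295,271)],66).mean(0),"tall",ray(c,[(147,106)],84),state()["eef_pos"])
E
```

```text
[[ 596.43885692 -190.21489102]] [ 596.05491395 -189.78559704] tall [[ 459.41979039 -217.03252395]] [ 594.97418077 -192.3925037   173.2121461 ]
```

Call:
arm_command --delta_pos '[[0.003, 0, -0.14], [0.003, 0, -0.28], [0.003, 0, -0.42], [0.003, 0, -0.53], [0.003, 0, -0.576]]' --delta_rot '[[0, 0, 0], [0, 0, 0], [0, 0, 0], [0, 0, 0], [0, 0, 0]]' --claw '[0, 0, 0, 0, 0]'

```text
t: 9.28
eef_pos: [594.9, -188.5, 26.7]
tcp_rot: [-3.141, -0.004, 2.445]
ft_force: [-0.4, -0.2, 0.6]
opening: 0.999
grip_force: 0.0
```

Call:
arm_command --delta_pos '[[0, 0, 0], [0, 0, 0], [0, 0, 0], [0, 0, 0], [0, 0, 0]]' --delta_rot '[[0, 0, 0], [0, 0, 0], [0, 0, 0], [0, 0, 0], [0, 0, 0]]' --claw '[1, 1, 1, 1, 1]'

```text
t: 9.7
eef_pos: [596.9, -190.4, 31.5]
tcp_rot: [3.141, 0.002, 2.444]
ft_force: [0.1, 0.5, 0.7]
opening: 0.708
grip_force: 0.0
```

Call:
arm_command --delta_pos '[[0, 0, 0], [0, 0, 0], [0, 0, 0], [0, 0, 0], [0, 0, 0]]' --delta_rot '[[0, 0, 0], [0, 0, 0], [0, 0, 0], [0, 0, 0], [0, 0, 0]]' --claw '[1, 1, 1, 1, 1]'

```text
t: 10.12
eef_pos: [596.3, -190.3, 30.4]
tcp_rot: [3.141, 0.0, 2.444]
ft_force: [-0.8, -0.8, 6.3]
opening: 0.524
grip_force: 30.0
```

Call:
arm_command --delta_pos '[[0, 0, 0.06], [0, 0, 0.16], [0, 0, 0.26], [0, 0, 0.34], [0, 0, 0.36]]' --delta_rot '[[0, 0, 0], [0, 0, 0], [0, 0, 0], [0, 0, 0], [0, 0, 0]]' --claw '[1, 1, 1, 1, 1]'

```text
t: 10.53
eef_pos: [597.2, -190.6, 122.8]
tcp_rot: [3.14, 0.004, 2.444]
ft_force: [0.2, 0.5, -1.2]
opening: 0.527
grip_force: 30.0
```

Call:
arm_command --delta_pos '[[-0.032, 0.13, 0], [-0.064, 0.27, 0], [-0.096, 0.41, 0], [-0.128, 0.55, 0], [-0.158, 0.677, 0]]' --delta_rot '[[0, 0, -0.03], [0, 0, -0.06], [0, 0, -0.09], [0, 0, -0.12], [0, 0, -0.154]]' --claw '[1, 1, 1, 1, 1]'

```text
t: 10.95
eef_pos: [555.5, -19.3, 118.9]
tcp_rot: [-3.141, -0.001, 2.199]
ft_force: [0.2, 0.0, 0.8]
opening: 0.528
grip_force: 30.0
```

Call:
arm_command --delta_pos '[[-0.032, 0.135, 0], [-0.064, 0.27, 0], [-0.096, 0.41, 0], [-0.128, 0.55, 0], [-0.158, 0.677, 0]]' --delta_rot '[[0, 0, -0.03], [0, 0, -0.06], [0, 0, -0.09], [0, 0, -0.12], [0, 0, -0.154]]' --claw '[1, 1, 1, 1, 1]'

```text
t: 11.37
eef_pos: [516.1, 150.0, 119.0]
tcp_rot: [-3.14, -0.0, 1.958]
ft_force: [0.8, 0.0, -1.9]
opening: 0.522
grip_force: 30.0
```

Call:
arm_command --delta_pos '[[-0.032, 0.135, 0], [-0.064, 0.27, 0], [-0.096, 0.41, 0], [-0.128, 0.56, 0], [-0.158, 0.677, 0]]' --delta_rot '[[0, 0, -0.03], [0, 0, -0.06], [0, 0, -0.09], [0, 0, -0.12], [0, 0, -0.154]]' --claw '[1, 1, 1, 1, 1]'

```text
t: 11.78
eef_pos: [476.6, 319.7, 118.9]
tcp_rot: [-3.141, 0.0, 1.716]
ft_force: [0.8, -0.2, -0.8]
opening: 0.524
grip_force: 30.0
```

```bash
python3 look.py w7
```

```text
11.9333 [476.6 319.  118.8] 98.6 0.051
```

View pics/w7.png

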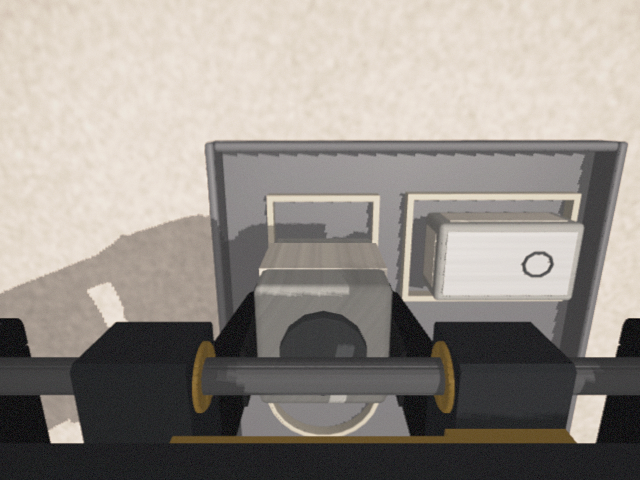

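The oblong tin stands in its frame: its lid spans (437–578, 223–298). The square tin hangs over its frame, whose far rim is at row 196, columns 267–379.

```bash
python3 - <<'E'
from h import *
import pickle
c=pickle.load(open("w7.pkl","rb"))
print("ob tin",ray(c,[(443,223),(582,224),(572,299),(434,297)],44).mean(0))
print("ob holder",ray(c,[(409,194),(580,194),(574,300),(403,300)],16).mean(0))
v=np.array([-np.sin(.149),np.cos(.149)])
e=ray(c,[(267,196),(379,196)],16);print("sq holder",e,e.mean(0)-38*v,state()["eef_pos"])
E
```

```text
ob tin [593.47880887 333.90537176]
ob holder [594.29983331 333.81068397]
sq holder [[435.28456148 347.65679487]
 [509.74041633 358.83728298]] [478.1535618 315.6680781] [476.56537284 319.04973788 118.75420768]
```

Call:
arm_command --delta_pos '[[0, -0.004, -0.12], [0, -0.004, -0.22], [0, -0.004, -0.29], [0, -0.004, -0.32], [0, -0.004, -0.332]]' --delta_rot '[[0, 0, 0], [0, 0, 0], [0, 0, 0], [0, 0, 0], [0, 0, 0]]' --claw '[1, 1, 1, 1, 1]'

```text
t: 12.35
eef_pos: [476.9, 314.9, 36.2]
tcp_rot: [-3.138, 0.002, 1.718]
ft_force: [-13.1, -8.9, 36.5]
opening: 0.527
grip_force: 30.0
```

Call:
arm_command --delta_pos '[[0, 0, 0], [0, 0, 0], [0, 0, 0], [0, 0, -0.002], [0, 0, -0.002]]' --delta_rot '[[0, 0, 0], [0, 0, 0], [0, 0, 0], [0, 0, 0], [0, 0, 0]]' --claw '[1, 1, 1, 1, 1]'

```text
t: 12.77
eef_pos: [477.9, 316.4, 36.6]
tcp_rot: [3.141, -0.0, 1.718]
ft_force: [0.9, 0.6, -0.8]
opening: 0.525
grip_force: 30.0
```

Call:
arm_command --delta_pos '[[0, 0, 0], [0, 0, 0], [0, 0, 0], [0, 0, 0], [0, 0, 0]]' --delta_rot '[[0, 0, 0], [0, 0, 0], [0, 0, 0], [0, 0, 0], [0, 0, 0]]' --claw '[0.2, 0.2, 0.2, 0.2, 0.2]'

```text
t: 13.18
eef_pos: [477.7, 316.5, 36.4]
tcp_rot: [3.141, -0.0, 1.718]
ft_force: [-0.3, 0.4, -0.3]
opening: 0.783
grip_force: 0.0
```

Call:
arm_command --delta_pos '[[0, 0, 0], [0, 0, 0.1], [0, 0, 0.25], [0, 0, 0.41], [0, 0, 0.57]]' --delta_rot '[[0, 0, 0], [0, 0, 0], [0, 0, 0], [0, 0, 0], [0, 0, 0]]' --claw '[0.2, 0.2, 0.2, 0.2, 0.2]'

```text
t: 13.6
eef_pos: [477.3, 316.3, 180.4]
tcp_rot: [-3.141, 0.0, 1.718]
ft_force: [1.0, 0.5, -0.8]
opening: 0.8
grip_force: 0.0
```

Call:
arm_command --delta_pos '[[-0.01, -0.13, 0], [-0.02, -0.27, 0], [-0.03, -0.4, 0], [-0.04, -0.54, 0], [-0.05, -0.676, 0]]' --delta_rot '[[0, 0, 0.01], [0, 0, 0.02], [0, 0, 0.03], [0, 0, 0.04], [0, 0, 0.045]]' --claw '[0, 0, 0, 0, 0]'

```text
t: 14.02
eef_pos: [464.7, 146.1, 179.1]
tcp_rot: [3.141, 0.0, 1.79]
ft_force: [1.2, 0.1, 0.3]
opening: 0.994
grip_force: 0.0
```

Call:
arm_command --delta_pos '[[-0.01, -0.13, 0], [-0.02, -0.27, 0], [-0.03, -0.4, 0], [-0.04, -0.54, 0], [-0.05, -0.676, 0]]' --delta_rot '[[0, 0, 0.01], [0, 0, 0.02], [0, 0, 0.03], [0, 0, 0.04], [0, 0, 0.045]]' --claw '[0, 0, 0, 0, 0]'

```text
t: 14.43
eef_pos: [452.3, -23.0, 179.1]
tcp_rot: [3.141, 0.0, 1.861]
ft_force: [0.9, 0.3, 0.1]
opening: 0.999
grip_force: 0.0
```

Call:
arm_command --delta_pos '[[-0.01, -0.13, 0], [-0.02, -0.27, 0], [-0.03, -0.4, 0], [-0.04, -0.54, 0], [-0.05, -0.676, 0]]' --delta_rot '[[0, 0, 0.01], [0, 0, 0.02], [0, 0, 0.03], [0, 0, 0.04], [0, 0, 0.045]]' --claw '[0, 0, 0, 0, 0]'

```text
t: 14.85
eef_pos: [439.8, -192.2, 179.1]
tcp_rot: [3.141, 0.0, 1.931]
ft_force: [0.6, 0.2, 0.4]
opening: 0.999
grip_force: 0.0
```

Call:
arm_command --delta_pos '[[-0.01, -0.13, 0], [-0.02, -0.27, 0], [-0.03, -0.4, 0], [-0.04, -0.54, 0], [-0.05, -0.676, 0]]' --delta_rot '[[0, 0, 0.01], [0, 0, 0.02], [0, 0, 0.03], [0, 0, 0.04], [0, 0, 0.045]]' --claw '[0, 0, 0, 0, 0]'

```text
t: 15.27
eef_pos: [427.2, -361.2, 179.0]
tcp_rot: [3.141, 0.0, 2.002]
ft_force: [1.0, 0.1, 0.5]
opening: 1.004
grip_force: 0.0
```

```bash
python3 look.py w8
```

```text
15.4167 [ 427.1 -361.3  178.4] 114.5 0.046
```

View pics/w8.png

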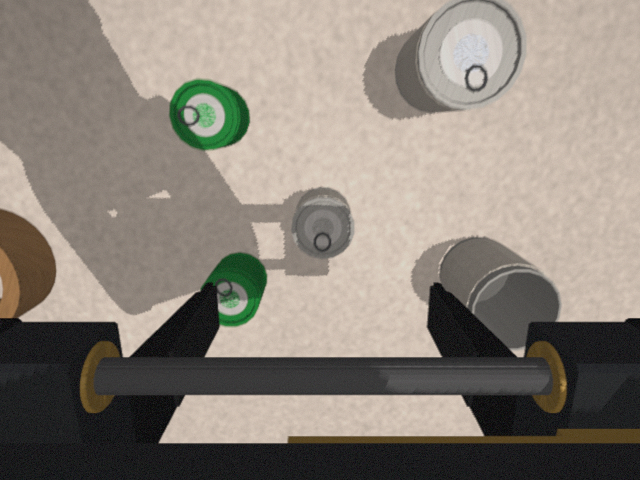

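The small tin's lid is at (322,227), centred between the fingers. The green tins are at (207,115) and (233,297), the open tall tin at (510,295) and the closed tall lid at (470,54).

```bash
python3 - <<'E'
from h import *
import pickle
c=pickle.load(open("w8.pkl","rb"))
p=ray(c,[(322,227)],50);print(p,"tall",ray(c,[(470,54)],84))
ot=ray(c,[(514,305)],84);g=ray(c,[(232,297),(205,115)],50);print(ot,g,state()["eef_pos"])
a=np.radians(24.5);R=np.array([[np.cos(a),np.sin(a)],[-np.sin(a),np.cos(a)]])
print("in finger frame (along closing, across):",(np.vstack([ot,g])-p)@R.T)
E
```

```text
[[ 426.02569713 -359.76012975]] tall [[ 458.67513289 -219.22739884]]
[[ 569.40788151 -347.48124016]] [[ 384.81068645 -441.21857452]
 [ 318.64501596 -320.31691414]] [ 427.12350851 -361.29793018  178.44449287]
in finger frame (along closing, across): [[135.56420726 -48.28630899]
 [-71.28433009 -57.0324435 ]
 [-81.35542612  80.42184148]]
```

Call:
arm_command --delta_pos '[[-0.006, 0, -0.14], [-0.006, 0, -0.28], [-0.006, 0, -0.42], [-0.006, 0, -0.56], [-0.006, 0, -0.64]]' --delta_rot '[[0, 0, 0], [0, 0, 0], [0, 0, 0], [0, 0, 0], [0, 0, 0]]' --claw '[0, 0, 0, 0, 0]'

```text
t: 15.83
eef_pos: [425.5, -357.4, 16.0]
tcp_rot: [-3.141, -0.003, 2.001]
ft_force: [0.7, 0.8, -1.1]
opening: 1.0
grip_force: 0.0
```

Call:
arm_command --delta_pos '[[0, 0, -0.012], [0, 0, -0.012], [0, 0, -0.012], [0, 0, -0.012], [0, 0, -0.012]]' --delta_rot '[[0, 0, 0], [0, 0, 0], [0, 0, 0], [0, 0, 0], [0, 0, 0]]' --claw '[1, 1, 1, 1, 1]'

```text
t: 16.25
eef_pos: [426.8, -359.9, 17.5]
tcp_rot: [3.141, 0.002, 2.001]
ft_force: [0.9, -0.3, -0.2]
opening: 0.706
grip_force: 0.0
```

Call:
arm_command --delta_pos '[[0, 0, 0], [0, 0, 0], [0, 0, 0], [0, 0, 0], [0, 0, 0]]' --delta_rot '[[0, 0, 0], [0, 0, 0], [0, 0, 0], [0, 0, 0], [0, 0, 0]]' --claw '[1, 1, 1, 1, 1]'

```text
t: 16.67
eef_pos: [426.3, -359.6, 16.4]
tcp_rot: [3.141, 0.001, 2.001]
ft_force: [-0.5, 1.2, 6.4]
opening: 0.487
grip_force: 30.0
```

Call:
arm_command --delta_pos '[[0, 0, 0], [0, 0, 0.12], [0, 0, 0.26], [0, 0, 0.4], [0, 0, 0.5]]' --delta_rot '[[0, 0, 0], [0, 0, 0], [0, 0, 0], [0, 0, 0], [0, 0, 0]]' --claw '[1, 1, 1, 1, 1]'

```text
t: 17.08
eef_pos: [426.4, -359.7, 143.5]
tcp_rot: [3.141, 0.002, 2.001]
ft_force: [0.1, -0.3, -0.7]
opening: 0.484
grip_force: 30.0
```

Call:
arm_command --delta_pos '[[0.045, 0.145, 0], [0.095, 0.3, 0], [0.145, 0.46, 0], [0.195, 0.62, 0], [0.243, 0.773, 0]]' --delta_rot '[[0, 0, 0], [0, 0, 0], [0, 0, 0], [0, 0, 0], [0, 0, 0]]' --claw '[1, 1, 1, 1, 1]'

```text
t: 17.5
eef_pos: [487.0, -164.4, 140.9]
tcp_rot: [3.142, -0.0, 2.0]
ft_force: [0.2, -0.6, -1.1]
opening: 0.487
grip_force: 30.0
```

Call:
arm_command --delta_pos '[[0.048, 0.155, 0], [0.097, 0.31, 0], [0.146, 0.465, 0], [0.195, 0.62, 0], [0.243, 0.773, 0]]' --delta_rot '[[0, 0, 0], [0, 0, 0], [0, 0, 0], [0, 0, 0], [0, 0, 0]]' --claw '[1, 1, 1, 1, 1]'

```text
t: 17.92
eef_pos: [547.8, 29.1, 140.9]
tcp_rot: [-3.141, -0.0, 2.001]
ft_force: [0.7, -0.9, -1.6]
opening: 0.483
grip_force: 30.0
```

Call:
arm_command --delta_pos '[[0.048, 0.155, 0], [0.097, 0.31, 0], [0.146, 0.465, 0], [0.195, 0.62, 0], [0.243, 0.774, 0]]' --delta_rot '[[0, 0, 0], [0, 0, 0], [0, 0, 0], [0, 0, 0], [0, 0, 0]]' --claw '[1, 1, 1, 1, 1]'

```text
t: 18.33
eef_pos: [608.5, 222.6, 140.7]
tcp_rot: [-3.141, -0.0, 2.001]
ft_force: [0.4, -1.3, -1.3]
opening: 0.483
grip_force: 30.0
```

```bash
python3 look.py w9
```

```text
18.4833 [608.3 222.9 140.1] 114.8 0.053
```

View pics/w9.png

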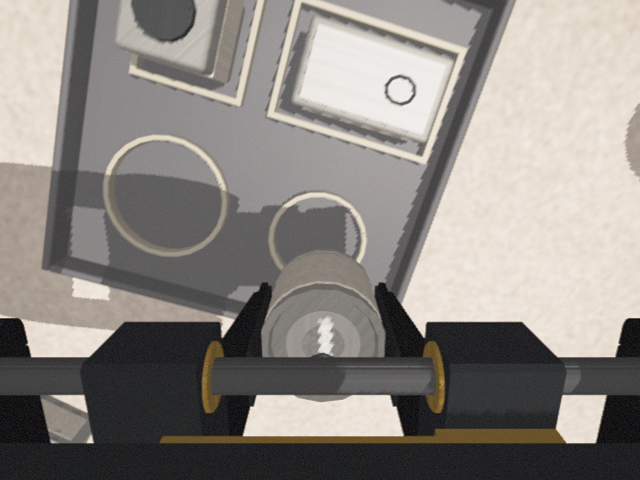

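The small ring at (318,241) lies under the held small tin, and the large ring is at (166,196). The square and oblong tins stand in their frames.

```bash
python3 - <<'E'
from h import *
import pickle
c=pickle.load(open("w9.pkl","rb"))
print("small ring",ray(c,[(318,240)],16),"large",ray(c,[(166,196)],16),"held lid",ray(c,[(323,341)],140-16+50),state()["eef_pos"])
E
```

```text
small ring [[608.84962576 220.18944576]] large [[495.05110069 204.03305645]] held lid [[609.49588185 226.76150347]] [608.26074375 222.92897002 140.09812714]
```

Call:
arm_command --delta_pos '[[0, 0, -0.14], [0, 0, -0.28], [0, 0, -0.38], [0, 0, -0.44], [0, 0, -0.46]]' --delta_rot '[[0, 0, 0], [0, 0, 0], [0, 0, 0], [0, 0, 0], [0, 0, 0]]' --claw '[1, 1, 1, 1, 1]'

```text
t: 18.9
eef_pos: [606.9, 218.9, 23.1]
tcp_rot: [-3.137, -0.001, 2.0]
ft_force: [-0.1, -0.7, -0.7]
opening: 0.484
grip_force: 30.0
```

Call:
arm_command --delta_pos '[[0, 0, 0], [0, 0, 0], [0, 0, -0.012], [0, 0, -0.014], [0, 0, -0.014]]' --delta_rot '[[0, 0, 0], [0, 0, 0], [0, 0, 0], [0, 0, 0], [0, 0, 0]]' --claw '[1, 1, 1, 1, 1]'

```text
t: 19.32
eef_pos: [608.7, 220.5, 23.2]
tcp_rot: [3.14, 0.0, 2.001]
ft_force: [-0.2, 0.1, -0.9]
opening: 0.482
grip_force: 30.0
```

Call:
arm_command --delta_pos '[[0, 0, 0], [0, 0, 0], [0, 0, 0], [0, 0, 0], [0, 0, 0]]' --delta_rot '[[0, 0, 0], [0, 0, 0], [0, 0, 0], [0, 0, 0], [0, 0, 0]]' --claw '[1, 0.2, 0.2, 0.2, 0.2]'

```text
t: 19.73
eef_pos: [608.5, 220.6, 22.5]
tcp_rot: [3.141, 0.0, 2.001]
ft_force: [0.6, -0.1, 0.2]
opening: 0.706
grip_force: 0.0
```

Call:
arm_command --delta_pos '[[0, 0, 0], [0, 0, 0], [0, 0, 0.1], [0, 0, 0.25], [0, 0, 0.41]]' --delta_rot '[[0, 0, 0], [0, 0, 0], [0, 0, 0], [0, 0, 0], [0, 0, 0]]' --claw '[0.2, 0.2, 0.2, 0.2, 0.2]'

```text
t: 20.15
eef_pos: [607.7, 220.3, 124.8]
tcp_rot: [-3.138, -0.001, 2.001]
ft_force: [0.1, -0.1, 0.1]
opening: 0.798
grip_force: 0.0
```

Call:
arm_command --delta_pos '[[-0.02, -0.06, 0.1], [-0.07, -0.2, 0.17], [-0.115, -0.33, 0.22], [-0.16, -0.46, 0.22], [-0.199, -0.584, 0.22]]' --delta_rot '[[0, 0, 0], [0, 0, 0], [0, 0, 0], [0, 0, 0], [0, 0, 0]]' --claw '[0, 0, 0, 0, 0]'

```text
t: 20.57
eef_pos: [558.1, 73.2, 181.0]
tcp_rot: [3.14, 0.001, 2.001]
ft_force: [0.8, -0.8, 0.2]
opening: 0.994
grip_force: 0.0
```

Call:
arm_command --delta_pos '[[-0.04, -0.116, 0], [-0.08, -0.232, 0], [-0.12, -0.35, 0], [-0.16, -0.466, 0], [-0.199, -0.584, 0]]' --delta_rot '[[0, 0, 0], [0, 0, 0], [0, 0, 0], [0, 0, 0], [0, 0, 0]]' --claw '[0, 0, 0, 0, 0]'

```text
t: 20.98
eef_pos: [508.3, -72.7, 180.1]
tcp_rot: [3.141, 0.0, 2.001]
ft_force: [0.6, -0.8, -0.2]
opening: 0.997
grip_force: 0.0
```

Call:
arm_command --delta_pos '[[-0.04, -0.116, 0], [-0.08, -0.232, 0], [-0.12, -0.35, 0], [-0.16, -0.466, 0], [-0.199, -0.584, 0]]' --delta_rot '[[0, 0, 0], [0, 0, 0], [0, 0, 0], [0, 0, 0], [0, 0, 0]]' --claw '[0, 0, 0, 0, 0]'

```text
t: 21.4
eef_pos: [458.5, -218.8, 180.1]
tcp_rot: [3.141, 0.0, 2.001]
ft_force: [-0.4, 0.8, 0.6]
opening: 1.0
grip_force: 0.0
```

```bash
python3 look.py w10
```

```text
21.55 [ 458.6 -219.1  179.9] 114.5 0.048
```

View pics/w10.png

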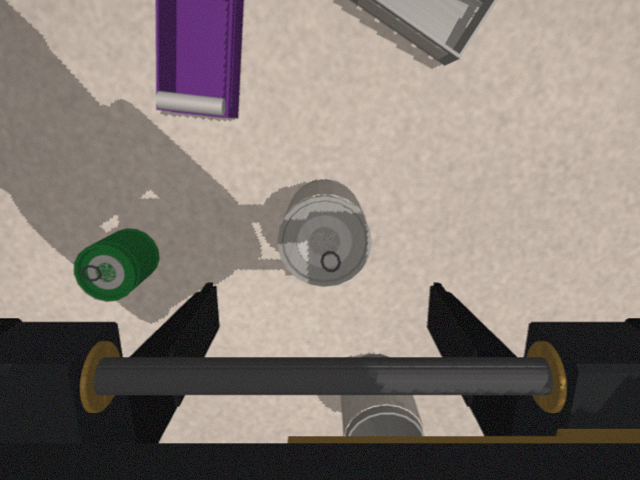

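The tall tin's closed lid, at (324,241), lies centred between the fingers. The open tall tin at (383,410) is clear.

```bash
python3 - <<'E'
from h import *
import pickle
c=pickle.load(open("w10.pkl","rb"))
print(ray(c,[(324,241)],84),state()["eef_pos"])
E
```

```text
[[ 458.91951852 -217.60301218]] [ 458.63705752 -219.08205306  179.92345563]
```

Call:
arm_command --delta_pos '[[0, 0, -0.14], [0, 0, -0.28], [0, 0, -0.42], [0, 0, -0.52], [0, 0, -0.56]]' --delta_rot '[[0, 0, 0], [0, 0, 0], [0, 0, 0], [0, 0, 0], [0, 0, 0]]' --claw '[0, 0, 0, 0, 0]'

```text
t: 21.97
eef_pos: [458.3, -215.8, 37.1]
tcp_rot: [-3.139, -0.004, 2.002]
ft_force: [-0.2, 0.7, -0.1]
opening: 1.003
grip_force: 0.0
```

Call:
arm_command --delta_pos '[[0, 0, 0], [0, 0, 0], [0, 0, 0], [0, 0, 0], [0, 0, 0]]' --delta_rot '[[0, 0, 0], [0, 0, 0], [0, 0, 0], [0, 0, 0], [0, 0, 0]]' --claw '[1, 1, 1, 1, 1]'

```text
t: 22.38
eef_pos: [459.8, -217.7, 41.2]
tcp_rot: [3.14, 0.002, 2.001]
ft_force: [-0.2, 0.5, 0.3]
opening: 0.712
grip_force: 0.0
```

Call:
arm_command --delta_pos '[[0, 0, 0], [0, 0, 0], [0, 0, 0], [0, 0, 0], [0, 0, 0]]' --delta_rot '[[0, 0, 0], [0, 0, 0], [0, 0, 0], [0, 0, 0], [0, 0, 0]]' --claw '[1, 1, 1, 1, 1]'

```text
t: 22.8
eef_pos: [459.3, -217.8, 40.8]
tcp_rot: [3.141, 0.001, 2.001]
ft_force: [-3.5, -0.8, 8.5]
opening: 0.659
grip_force: 30.0
```

Call:
arm_command --delta_pos '[[0, 0, 0.06], [0, 0, 0.16], [0, 0, 0.28], [0, 0, 0.38], [0, 0, 0.44]]' --delta_rot '[[0, 0, 0], [0, 0, 0], [0, 0, 0], [0, 0, 0], [0, 0, 0]]' --claw '[1, 1, 1, 1, 1]'

```text
t: 23.22
eef_pos: [459.6, -217.7, 152.5]
tcp_rot: [3.14, 0.002, 2.001]
ft_force: [0.4, 0.4, -3.1]
opening: 0.655
grip_force: 30.0
```

Call:
arm_command --delta_pos '[[0.009, 0.1, 0], [0.018, 0.21, 0], [0.027, 0.33, 0], [0.037, 0.45, 0], [0.047, 0.562, 0]]' --delta_rot '[[0, 0, 0], [0, 0, 0], [0, 0, 0], [0, 0, 0], [0, 0, 0]]' --claw '[1, 1, 1, 1, 1]'

```text
t: 23.63
eef_pos: [470.6, -75.5, 150.0]
tcp_rot: [3.141, -0.0, 2.0]
ft_force: [1.3, 0.1, -2.8]
opening: 0.657
grip_force: 30.0
```

Call:
arm_command --delta_pos '[[0.009, 0.112, 0], [0.018, 0.224, 0], [0.027, 0.336, 0], [0.037, 0.45, 0], [0.047, 0.562, 0]]' --delta_rot '[[0, 0, 0], [0, 0, 0], [0, 0, 0], [0, 0, 0], [0, 0, 0]]' --claw '[1, 1, 1, 1, 1]'

```text
t: 24.05
eef_pos: [482.4, 65.0, 150.0]
tcp_rot: [-3.142, -0.0, 2.001]
ft_force: [0.1, 0.1, -3.7]
opening: 0.654
grip_force: 30.0
```

Call:
arm_command --delta_pos '[[0.009, 0.112, 0], [0.018, 0.224, 0], [0.027, 0.336, 0], [0.048, 0.46, 0], [0.048, 0.561, 0]]' --delta_rot '[[0, 0, 0], [0, 0, 0], [0, 0, 0], [0, 0, 0], [0, 0, 0]]' --claw '[1, 1, 1, 1, 1]'

```text
t: 24.47
eef_pos: [495.0, 205.7, 150.0]
tcp_rot: [3.141, -0.0, 2.001]
ft_force: [-0.8, -1.1, -2.9]
opening: 0.657
grip_force: 30.0
```

Call:
arm_command --delta_pos '[[0, 0, 0], [0, 0, -0.12], [0, 0, -0.26], [0, 0, -0.36], [0, 0, -0.4]]' --delta_rot '[[0, 0, 0], [0, 0, 0], [0, 0, 0], [0, 0, 0], [0, 0, 0]]' --claw '[1, 1, 1, 1, 1]'

```text
t: 24.88
eef_pos: [493.1, 203.1, 47.0]
tcp_rot: [-3.137, -0.001, 2.001]
ft_force: [-0.4, -0.6, 1.6]
opening: 0.654
grip_force: 29.9
```

Call:
arm_command --delta_pos '[[0, 0, 0], [0, 0, 0], [0, 0, 0], [0, 0, -0.01], [0, 0, -0.01]]' --delta_rot '[[0, 0, 0], [0, 0, 0], [0, 0, 0], [0, 0, 0], [0, 0, 0]]' --claw '[1, 1, 1, 1, 1]'

```text
t: 25.3
eef_pos: [495.2, 203.8, 48.2]
tcp_rot: [3.14, 0.0, 2.001]
ft_force: [0.5, 0.5, -3.0]
opening: 0.655
grip_force: 30.0
```

Call:
arm_command --delta_pos '[[0, 0, -0.004], [0, 0, -0.004], [0, 0, -0.004], [0, 0, -0.004], [0, 0, -0.004]]' --delta_rot '[[0, 0, 0], [0, 0, 0], [0, 0, 0], [0, 0, 0], [0, 0, 0]]' --claw '[1, 1, 0.08, 0.08, 0.08]'

```text
t: 25.72
eef_pos: [494.9, 203.8, 46.7]
tcp_rot: [3.141, 0.0, 2.001]
ft_force: [0.4, 0.1, 0.3]
opening: 0.807
grip_force: 0.0
```

Call:
arm_command --delta_pos '[[0, 0, 0], [0, 0, 0], [0, 0, 0], [0, 0, 0], [0, 0, 0]]' --delta_rot '[[0, 0, 0], [0, 0, 0], [0, 0, 0], [0, 0, 0], [0, 0, 0]]' --claw '[0.08, 0.08, 0.08, 0.08, 0.08]'

```text
t: 26.13
eef_pos: [494.7, 203.8, 46.4]
tcp_rot: [3.141, 0.0, 2.001]
ft_force: [-0.1, -0.4, -0.2]
opening: 0.921
grip_force: 0.0
```

Call:
arm_command --delta_pos '[[0, 0, 0.08], [0, 0, 0.22], [0, 0, 0.38], [0, 0, 0.54], [0, 0, 0.7]]' --delta_rot '[[0, 0, 0], [0, 0, 0], [0, 0, 0], [0, 0, 0], [0, 0, 0]]' --claw '[0.08, 0.08, 0.08, 0.08, 0.08]'

```text
t: 26.55
eef_pos: [494.2, 203.6, 223.3]
tcp_rot: [-3.141, -0.0, 2.001]
ft_force: [1.4, 0.7, -0.3]
opening: 0.918
grip_force: 0.0
```

Call:
arm_command --delta_pos '[[0, -0.08, 0.02], [0, -0.2, 0.05], [0, -0.32, 0.1], [0, -0.4, 0.12], [0, -0.4, 0.12]]' --delta_rot '[[0, 0, 0], [0, 0, 0], [0, 0, 0], [0, 0, 0], [0, 0, 0]]' --claw '[0.08, 0.08, 0.08, 0.08, 0.08]'

```text
t: 26.97
eef_pos: [495.0, 101.1, 252.7]
tcp_rot: [3.14, 0.001, 1.999]
ft_force: [0.3, -0.2, 0.9]
opening: 0.919
grip_force: 0.0
```

```bash
python3 look.py w11; python3 - <<'E'
from h import *
im=read_camera("top")[:,:,::-1]
w=cv2.imread("pics/w11.png")
a=cv2.resize(im[150:330,120:500],None,fx=1.68,fy=1.68,interpolation=cv2.INTER_CUBIC)
a=np.pad(a,((0,0),(0,640-a.shape[1]),(0,0)))
cv2.imwrite("pics/fin.png",np.vstack([w[:290],a])[:600])
E
```

```text
27.1167 [494.6 103.9 251.3] 114.6 0.018
```

View pics/fin.png

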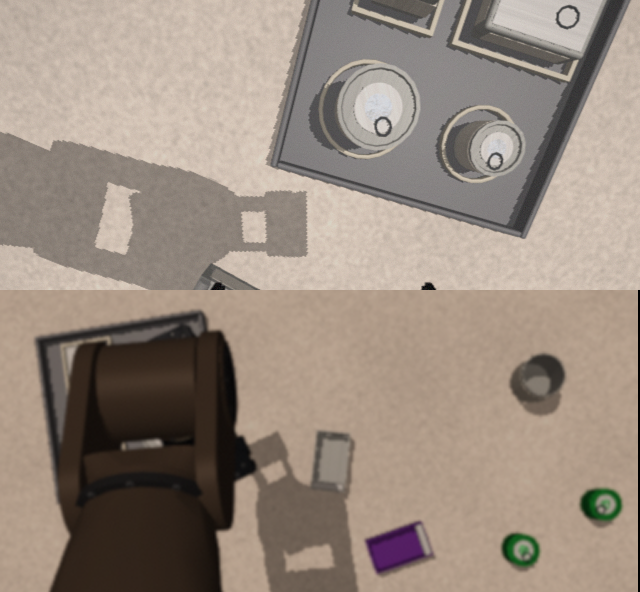

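In the final view the tall lid at (378,106) and the small lid at (496,149) stand in their rings, centred at (369,109) and (483,144). The look-alikes have not moved. I check the centring numerically before handing in.

```bash
python3 - <<'E'
from h import *
import pickle
c=pickle.load(open("w11.pkl","rb"))
a=ray(c,[(378,106)],90);b=ray(c,[(369.5,109)],16);d=ray(c,[(496,149)],56);e=ray(c,[(483,144)],16)
print(a,b,np.linalg.norm(a-b),d,e,np.linalg.norm(d-e))
if np.linalg.norm(a-b)<9 and np.linalg.norm(d-e)<9: print(job_done())
E
```

```text
[[496.32867752 204.93032556]] [[497.81049458 205.68609876]] 1.6634226514208597 [[609.49433433 218.8727253 ]] [[611.68493811 222.41152041]] 4.161948556933319
the job is handed in; nothing more can be done
None
```

All four closed tins stand upright in their own holders in the crate and the job is handed in at about 27 s, with no verdict shown; measured offsets were about 1.7 mm (tall), 4.2 mm (small) and 1 mm (oblong), the square tin was judged only by eye and its release pose, and the open and coloured look-alikes were not touched.

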